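# Make up two mailing kits

### The job

Make up the two kits from the stock standing on the bench top (not from the blue bins). The two-bay tray gets the plain white card pack and the small tape roll, one in each bay, in either bay; the three-bay tray gets the card pack with the paper band in its middle bay, the glue stick standing upright in its narrow end bay, and the sticky pad in its other end bay. Everything sits flat on the tray floor inside its bay, and the black tape measure stays where it lies.

Things in the scene. Friction and masses are not known exactly. Their poses are not given: they have to be found in the camera images.
- tray_two: Kraft cardboard kit tray, does not move on the bench, low (16 mm high over the bench), floor 3 mm thick, all walls and dividers 4 mm thick. Origin under its centre at bench height, x across the tray (outer 108 mm, every bay 100 mm inside), y along its length (172 mm). Two equal bays, each 100 x 80 mm, centred at y = -42 and y = +42 mm.
- tray_three: Kraft cardboard kit tray, does not move on the bench, low (16 mm high over the bench), floor 3 mm thick, all walls and dividers 4 mm thick. Origin under its centre at bench height, x across the tray (outer 108 mm, every bay 100 mm inside), y along its length (236 mm). Three bays: narrow end bay 100 x 60 mm centred at y = -84 mm, middle bay 100 x 80 mm centred at y = -10 mm, other end bay 100 x 80 mm centred at y = +74 mm.
- plain_pack: Plain white wrapped card pack without any band, the taller one: upright block 71 (x) x 53 (y) x 70 mm (z), about 0.11 kg. Stands on the bench at the start; origin at the centre of its underside. Grasp across the 53 mm; its 71 mm side goes across the tray.
- banded_pack: White wrapped card pack with brown paper bands round its middle and over its top, the lower one: upright block 71 (x) x 53 (y) x 58 mm (z), about 0.11 kg. Stands on the bench at the start; origin at the centre of its underside. Grasp across the 53 mm; its 71 mm side goes across the tray.
- sticky_pad: Square pad of yellowish sticky notes, 50 x 50 x 18 mm (z), sides along x and y, about 0.05 kg. Stands on the bench at the start; origin at the centre of its underside.
- glue_stick: Standing glue stick with a cap, a 29 mm thick upright cylinder 96 mm tall, about 0.03 kg. Stands on the bench at the start; origin at the centre of its underside.
- small_tape: Small roll of white tape lying flat, the only small one on the bench top (the larger rolls at the back belong to no kit), 48 mm across and 19 mm high, about 0.03 kg; grasp it across the outside. Stands on the bench at the start; origin at the centre of its underside.
- tape_measure: Black tape measure lying flat among the stock, a rounded case 66 x 78 x 37 mm. It belongs to no kit and must stay where it lies. Stands on the bench at the start; origin at the centre of its underside. Note: the tall parcel scale, up to 0.36 m and a carton above, fills the space beyond x = 0.47 m where y is below -0.17 m: keep the arm clear.
Mind the look-alikes: they are no part of the job. Leave any green look-alike of the sticky_pad alone.

How it is judged:
At the end, for the whole second after the job is handed in: Each of the five things is wholly inside its bay, flat on the tray floor (underside within 3.5 mm, tilt under 4 degrees) and still: plain pack and tape roll in different bays of the two-bay tray, the others as told in the three-bay tray; tape measure within 30 mm of its start (((x of plain_pack in the frame of tray_two between -0.026 and 0.026 m and y of plain_pack in the frame of tray_two between -0.06 and -0.024 m and x of small_tape in the frame of tray_two between -0.029 and 0.029 m and y of small_tape in the frame of tray_two between 0.023 and 0.061 m) or (x of plain_pack in the frame of tray_two between -0.026 and 0.026 m and y of plain_pack in the frame of tray_two between 0.024 and 0.06 m and x of small_tape in the frame of tray_two between -0.029 and 0.029 m and y of small_tape in the frame of tray_two between -0.061 and -0.023 m)) and x of banded_pack in the frame of tray_three between -0.026 and 0.026 m and y of banded_pack in the frame of tray_three between -0.028 and 0.008 m and x of glue_stick in the frame of tray_three between -0.038 and 0.038 m and y of glue_stick in the frame of tray_three between -0.1025 and -0.0655 m and x of sticky_pad in the frame of tray_three between -0.028 and 0.028 m and y of sticky_pad in the frame of tray_three between 0.056 and 0.092 m and z of plain_pack in the frame of tray_two between 0 and 0.0065 m and angle between each of plain_pack, small_tape, banded_pack, glue_stick, sticky_pad's own z axis and vertical below 0.07 rad and linear speed of each of plain_pack, small_tape, banded_pack, glue_stick, sticky_pad below 0.02 m/s and z of small_tape in the frame of tray_two between 0 and 0.0065 m and z of banded_pack in the frame of tray_three between 0 and 0.0065 m and z of glue_stick in the frame of tray_three between 0 and 0.0065 m and z of sticky_pad in the frame of tray_three between 0 and 0.0065 m and distance of tape_measure from where it was at the start of the episode below 0.03 m); the robot touches nothing.
It fails at once if the black tape measure is pushed or carried more than 30 mm from where it lay (distance of tape_measure from where it was at the start of the episode above 0.03 m).
It also fails if it takes over 128 s, if anything falls off the work surface, if the arm or the gripper's body presses on something with over 40 N, if the wrist force passes 120 N, or if a joint passes its speed limit or range.

### The arm

A 6-joint arm with a two-finger parallel gripper is mounted at the origin on a cart in front of the work surface, level with it; the furniture and walls round the work are solid. World frame = base frame: x ahead of the robot, y to its left, z up, the work surface at z = 0. Lengths are in m, angles in rad, forces in N, time in s.
With the tool pointing down it reaches from about 0.3 to 0.875 m from the base axis. Payload 6.4 kg.
Tool frame: the origin (TCP) lies between the finger pads; the fingertips stand 25 mm ahead of it and the grasp point (between the pads) lies 6 mm ahead of it; z points along the fingers, y is the line along which they close (so a half turn about z gives the same grasp; the last joint's range is limited). The gripper opens to 85 mm and grips with 20 to 120 N. Pads are 22 mm wide; open, the fingers measure 114 mm over their backs; the gripper's body (76 mm by 85 mm) begins 54 mm behind the grasp point. The pads swing forward as they close: fully open they stand 13 mm farther back than shut.
Start: joints at [-1.455, 0.181, 1.607, -0, 1.354, -0.206], TCP at [0.182, -0.545, 0.256] pointing down, gripper open.
Joint ranges: [-2.99, 2.99], [-0.89, 2.07], [0.3, 2.58], [-1.14, 4.28], [0, 2.63], [-3.12, 3.12]. Speed limits (rad/s): [2.57, 2.57, 3.01, 3.14, 3.14, 3.14].

### API

Orientations are given as a unit quaternion [w, x, y, z].
In Python, from bench import ctrl gives the robot as it stands.
- The arm moves only by the tool servo_tool, never from a script. Its argument "series" is text: rows parted by semicolons, each of 7 numbers parted by spaces: the gripper command: -1 is fully open, 1 is shut, values between are in proportion, then the shift along the tool's x, y, z in m, then the turn, a rotation vector about the tool's x, y, z in degrees. A call has 1 to 12 rows; each row is the pose to reach, as a shift and turn from the pose commanded when the call began, along the tool's axes at that moment; what a row does not reach only later rows make up. A row lasts 1/12 s, in which the tool goes at most 41.7 mm and 7.16 degrees, less where a joint would pass 70% of its speed; a pose out of reach is approached as far as the arm can. A call with a gripper value outside its range is refused whole. The fingers move at their own pace and stop on an object; the grip force is fixed at half the most. Time passes only in rows, so rows that repeat a pose let the fingers close. It gives the time, the measured TCP pose, the force, the opening and the grip force at its end, in the units of the state.
- ctrl.get_obs(): the state, without advancing time (a new reading comes with each control period).
- ctrl.camera(name): name is "scene" or "top"; returns a dict with "img" (400x640x3 uint8, red, green, blue), "z_map" (400x640 float32, m along the optical axis (not along the pixel's ray), 0 where there is no reading), "fovy" (degrees; the focal length in pixels is half the picture's height over the tangent of half this angle, whatever the lens; pixels are square), "cx", "cy" (the principal point, pixels), "extrinsics" (4x4, takes a point from camera to world coordinates). Camera axes: x right, y down, z forward; pixel columns grow to the right and rows downward; lengths in m; the calibration is good to about 2 mm. A picture is of the moment at which its call begins.
- ctrl.hand_in(): hands the job in; it is judged then, once.
The state is a dict: "time_s": time; "q": joint angles; "dq": joint speeds; "joint_efforts": joint torques, N m; "eef_pos": TCP position; "eef_rot": TCP orientation; "wrist_force": force on the tool from outside, world axes, zero at the start; "torque": the same for the moment, N m; "opening": opening from 0.0 (shut) to 1.0 (fully open); "grasp_force": force on a finger pad.
Only numpy, scipy, OpenCV 4.12 (cv2) and the standard library are available. Lean on these libraries where they do the work, as an engineer would, in place of code of your own. Each camera call takes 0.05 s, during which the arm holds its last target. There are 200 camera calls.

## Working session

There is one attempt and no reset: what is moved stays moved. The work goes in short steps, Python scripts to look and compute and a tool call to move; the robot and the scene stay as the last step left them, time stands still between calls to the robot, and variables do not carry over. Pictures are saved under pics/ and viewed, at most 14 in all, crops included, and the job is handed in when it is done.

Besides the shell and the picture viewer there is one more tool, called after "Call:" as name(argument=value, ...) on one line, values as JSON. servo_tool: Moves the arm, as the interface text tells. Its arguments: {"type":"object","properties":{"series":{"type":"string"}},"required":["series"]}

```bash
mkdir -p pics; cat > h.py <<'E'
import numpy as np, cv2
from bench import ctrl
def cam(n):
    c=ctrl.camera(n); c['f']=200/np.tan(np.radians(c['fovy'])/2); return c
def cloud(c):
    v,u=np.mgrid[0:400,0:640]; z=c['z_map']
    p=np.stack([(u-c['cx'])*z/c['f'],(v-c['cy'])*z/c['f'],z],-1)
    E=np.array(c['extrinsics']); return p@E[:3,:3].T+E[:3,3]
def save(c,n): cv2.imwrite('pics/'+n,cv2.cvtColor(c['img'],cv2.COLOR_RGB2BGR))
E
python3 - <<'E'
from h import *
for n in('scene','top'):
    c=cam(n); save(c,n+'0.png'); print(n,c['fovy'],c['cx'],c['cy'],np.round(c['extrinsics'],3).tolist(),(c['z_map']>0).mean())
o=ctrl.get_obs(); print({k:np.round(v,3).tolist() for k,v in o.items()})
E
```

```text
scene 44.38485294821903 313.4699764838677 197.06884331347885 [[-0.515, -0.422, 0.746, -0.463], [-0.857, 0.277, -0.434, 0.664], [-0.023, -0.863, -0.504, 0.678], [0.0, 0.0, 0.0, 1.0]] 0.9958046875
top 42.860721356087566 326.21064478874956 205.61186636958251 [[0.024, -0.997, 0.067, 0.414], [-1.0, -0.024, -0.0, 0.087], [0.002, -0.066, -0.998, 1.578], [0.0, 0.0, 0.0, 1.0]] 0.9961953125
{'time_s': 0.1, 'q': [-1.455, 0.181, 1.608, -0.0, 1.354, -0.206], 'dq': [0.002, -0.002, -0.003, -0.0, -0.0, -0.001], 'joint_efforts': [0.001, -44.587, -35.224, -0.0, 0.004, 0.0], 'eef_pos': [0.182, -0.545, 0.255], 'eef_rot': [-0.001, 0.987, 0.16, 0.0], 'wrist_force': [0.334, -0.713, -0.265], 'torque': [-0.005, -0.0, 0.051], 'grasp_force': 0.0, 'opening': 1.0}
```

View pics/top0.png

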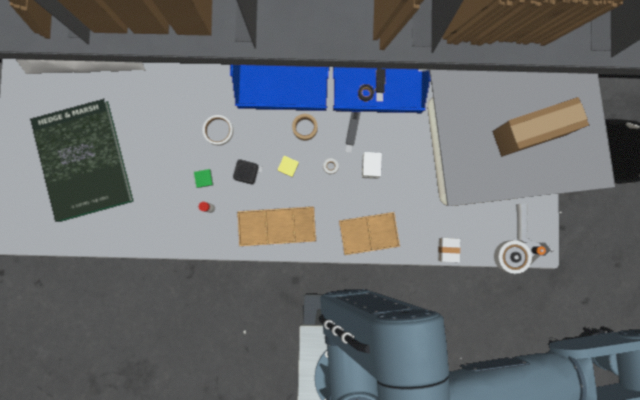

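View pics/scene0.png

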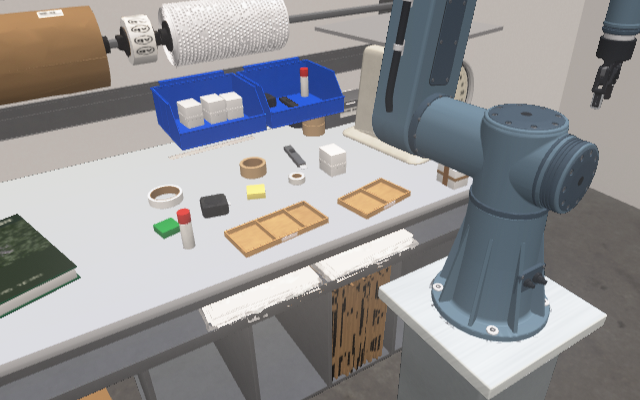

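The top view shows the glue cap at (204,207), yellow pad (288,165), small tape (331,166), plain pack (372,164), banded pack (450,250), tape measure (246,172), three-bay tray (277,226) and two-bay tray (369,233). I'll measure them from the depth map.

```bash
cat >> h.py <<'E'
BOX={'glue':(192,197,218,219),'pad':(274,153,303,179),'small':(320,156,343,177),'plain':(358,148,388,182),'banded':(436,234,465,268),'measure':(230,157,263,187),'tray3':(232,200,320,250),'tray2':(335,208,404,259),'green':(192,166,216,190)}
def meas(names,c=None,lo=None):
    c=c or cam('top'); P=cloud(c); hsv=cv2.cvtColor(c['img'],cv2.COLOR_RGB2HSV)
    for n in names:
        a,b,d,e=BOX[n]; p=P[b:e,a:d].reshape(-1,3); h=hsv[b:e,a:d].reshape(-1,3)
        top=np.percentile(p[:,2],97)
        if n.startswith('tray'): m=(h[:,1]>90)&(p[:,2]<.03); zz=.016
        else: m=p[:,2]>max(top-.012,.006)
        q=p[m]; r=cv2.minAreaRect((q[:,:2]*1000).astype(np.float32))
        print(n,'bench',np.round(np.percentile(p[:,2],[5,97]),3),'n',m.sum(),'c',np.round(r[0],1),'size',np.round(r[1],1),'ang',round(r[2],1),'mean',np.round(q.mean(0)*1000,1))
E
python3 - <<'E'
from h import *
c=cam('top'); meas(BOX,c)
s=cv2.cvtColor(c['img'],cv2.COLOR_RGB2BGR)[140:275,185:475]; cv2.imwrite('pics/crop0.png',cv2.resize(s,(800,372),interpolation=cv2.INTER_CUBIC))
E
```

```text
glue bench [-0.006  0.099] n 86 c [466.6 270.6] size [380.8  27.5] ang 78.0 mean [497.8 423.2 182.6]
pad bench [-0.006  0.023] n 261 c [548.2 143.6] size [284.6  65. ] ang 35.6 mean [636.1 206.6  29.8]
small bench [-0.005  0.023] n 148 c [641.8  75.1] size [46.2 46.4] ang 49.7 mean [642.2  75.7  18.7]
plain bench [-0.004  0.075] n 408 c [540.3  -4.2] size [ 71.6 304.1] ang 67.4 mean [641.4 -46.2  80.8]
banded bench [-0.013  0.063] n 424 c [ 389.1 -114.4] size [ 68.3 401.9] ang 1.4 mean [ 392.6 -283.1   72.5]
measure bench [-0.005  0.041] n 424 c [540.8 217.9] size [356.9  75.4] ang 57.7 mean [614.9 334.4  46.5]
tray3 bench [-0.005  0.017] n 2518 c [452.  238.1] size [103.4 231.2] ang 5.1 mean [452.  239.3   3.8]
tray2 bench [-0.005  0.017] n 1825 c [436.7 -46.5] size [102.9 168.4] ang 10.2 mean [436.7 -46.9   3.8]
green bench [-0.005  0.024] n 258 c [524.2 287.4] size [452.9  64.1] ang 69.1 mean [593.1 466.8  24.3]
```

View pics/crop0.png

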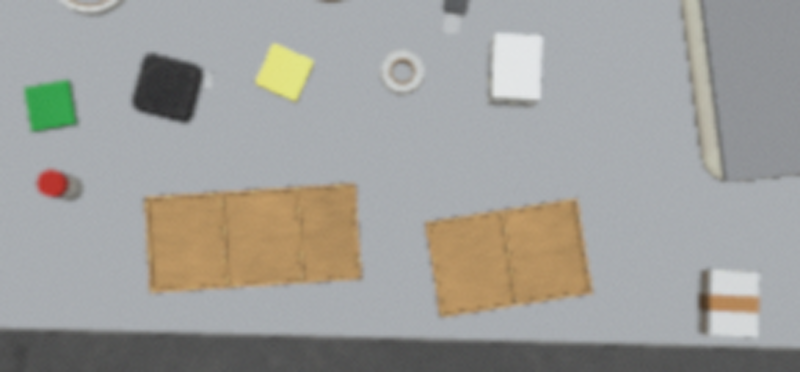

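```bash
sed -i "s/else: m=p\[:,2\]>max(top-.012,.006)/else:\n            top=np.percentile(p[p[:,2]<.15,2],95); m=(p[:,2]>max(top-.012,.008))\&(p[:,2]<.15)/" h.py
python3 - <<'E'
from h import *
meas([k for k in BOX if k[:4]!='tray'])
# tray walls vs floor: colour edge via corners
c=cam('top');P=cloud(c)
hsv=cv2.cvtColor(c['img'],cv2.COLOR_RGB2HSV)
E_=np.array(c['extrinsics'])
for n in('tray3','tray2'):
    a,b,d,e=BOX[n]; m=((hsv[b:e,a:d,1]>90)*255).astype(np.uint8)
    k=max(cv2.findContours(m,0,1)[0],key=cv2.contourArea).reshape(-1,2)+[a,b]
    ray=np.c_[(k[:,0]-c['cx'])/c['f'],(k[:,1]-c['cy'])/c['f'],np.ones(len(k))]@E_[:3,:3].T
    p=E_[:3,3]+ray*((.014-E_[2,3])/ray[:,2])[:,None]
    print(n,cv2.minAreaRect((p[:,:2]*1000).astype(np.float32)))
E
```

```text
glue bench [-0.005  0.099] n 83 c [502.8 444.1] size [28.1 27.3] ang 67.4 mean [502.8 443.8  96.3]
pad bench [-0.005  0.023] n 263 c [638.7 208.3] size [50.7 50.8] ang 68.7 mean [638.1 208.   17.7]
small bench [-0.005  0.023] n 153 c [641.9  75.6] size [46.5 47.7] ang 43.2 mean [641.9  75.6  18.1]
plain bench [-0.005  0.075] n 410 c [643.6 -47.6] size [52.3 71.6] ang 88.3 mean [642.6 -46.9  69.9]
banded bench [-0.013  0.064] n 423 c [ 393.1 -287.3] size [68.5 57.1] ang 1.1 mean [ 392.8 -286.4   58.1]
measure bench [-0.005  0.042] n 436 c [616.5 336.2] size [66.  64.9] ang 76.3 mean [616.1 336.   35.6]
green bench [-0.005  0.023] n 273 c [594.3 468.6] size [51.6 51.6] ang 11.4 mean [593.8 468.   17.8]
tray3 ((451.79498291015625, 238.15957641601562), (103.39520263671875, 231.3403778076172), 5.1000237464904785)
tray2 ((436.5721130371094, -46.38734436035156), (103.32955169677734, 168.20826721191406), 10.368963241577148)
```

```bash
cat >> h.py <<'E'
from scipy.spatial.transform import Rotation as R
def go(*T):
    "tool shift (mm) and turn (deg) from the present pose to targets (x,y,z mm, yaw of tool x deg)"
    o=ctrl.get_obs(); w,x,y,z=o['eef_rot']; M=R.from_quat([x,y,z,w]).as_matrix(); p=np.array(o['eef_pos'])*1000
    print('t %.2f'%o['time_s'],'pos',p.round(1),'yaw %.1f'%np.degrees(np.arctan2(M[1,0],M[0,0])),'open %.3f'%o['opening'],'grip %.1f'%o['grasp_force'],'F',np.round(o['wrist_force'],1))
    for t in T:
        a=np.radians(t[3]); G=np.array([[np.cos(a),np.sin(a),0],[np.sin(a),-np.cos(a),0],[0,0,-1]])
        print(t,'->',(M.T@(np.array(t[:3])-p)).round(1),np.degrees(R.from_matrix(M.T@G).as_rotvec()).round(1))
E
python3 -c "
from h import *
go((393,-287,200,1.1))"
```

```text
t 0.25 pos [ 181.9 -545.3  255.9] yaw 18.4 open 0.999 grip 0.0 F [-0.1 -0.6 -0.4]
(393, -287, 200, 1.1) -> [ 282.  -178.2   56.1] [-0.  -0.  17.3]
```

Call:
servo_tool(series="-1 .094 -.059 .019 0 0 6; -1 .188 -.119 .037 0 0 12;-1 .282 -.178 .056 0 0 17.3;-1 .282 -.178 .056 0 0 17.3;-1 .282 -.178 .056 0 0 17.3;-1 .282 -.178 .056 0 0 17.3;-1 .282 -.178 .056 0 0 17.3;-1 .282 -.178 .056 0 0 17.3;-1 .282 -.178 .056 0 0 17.3;-1 .282 -.178 .056 0 0 17.3;-1 .282 -.178 .056 0 0 17.3;-1 .282 -.178 .056 0 0 17.3")

```text
time_s: 1.25
eef_pos: [0.3927, -0.2887, 0.2006]
eef_rot: [0.0, 1.0, 0.009, 0.0]
wrist_force: [-0.3, -0.0, -0.3]
opening: 0.998
grasp_force: 0.0
```

```bash
python3 -c "
from h import *
go((393,-287,44,1.1))
c=cam('scene');s=cv2.cvtColor(c['img'],cv2.COLOR_RGB2BGR)[80:240,330:560]; cv2.imwrite('pics/s1.png',cv2.resize(s,None,fx=3,fy=3))"
```

```text
t 1.25 pos [ 392.7 -288.7  200.6] yaw 1.1 open 0.998 grip 0.0 F [-0.3 -0.  -0.3]
(393, -287, 44, 1.1) -> [  0.3  -1.8 156.6] [ 0. -0. -0.]
```

View pics/s1.png

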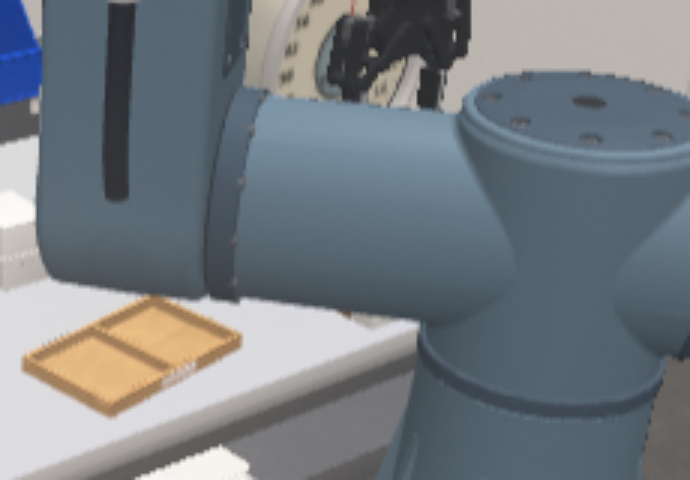

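The view shows the gripper at about (400,60) of the crop. The arm hides the pack, so I go by the depth measurement, which leaves about 16 mm clearance each side.

Call:
servo_tool(series="-1 0 -.002 .035 0 0 0;-1 0 -.002 .07 0 0 0;-1 0 -.002 .105 0 0 0;-1 0 -.002 .135 0 0 0;-1 0 -.002 .153 0 0 0;-1 0 -.002 .155 0 0 0;-1 0 -.002 .155 0 0 0;1 0 -.002 .155 0 0 0;1 0 -.002 .155 0 0 0;1 0 -.002 .155 0 0 0;1 0 -.002 .155 0 0 0;1 0 -.002 .155 0 0 0")

```text
time_s: 2.3
eef_pos: [0.3941, -0.287, 0.0474]
eef_rot: [0.002, 1.0, 0.01, 0.001]
wrist_force: [-1.7, -0.6, 6.5]
opening: 0.606
grasp_force: 62.3
```

Call:
servo_tool(series="1 0 0 0 0 0 0;1 0 0 0 0 0 0;1 0 0 0 0 0 0;1 0 0 0 0 0 0;1 0 0 -.01 0 0 0;1 0 0 -.03 0 0 0;1 0 0 -.06 0 0 0;1 0 0 -.09 0 0 0;1 0 0 -.12 0 0 0;1 0 0 -.12 0 0 0;1 0 0 -.12 0 0 0")

```text
time_s: 3.22
eef_pos: [0.3942, -0.2866, 0.1683]
eef_rot: [0.002, 1.0, 0.01, 0.002]
wrist_force: [0.2, -0.4, -2.9]
opening: 0.602
grasp_force: 62.3
```

```bash
python3 -c "
from h import *
go((452.7,228.2,165,5.1))"
```

```text
t 3.22 pos [ 394.2 -286.6  168.3] yaw 1.2 open 0.602 grip 62.3 F [ 0.2 -0.4 -2.9]
(452.7, 228.2, 165, 5.1) -> [  68.8 -513.5    1.2] [ 0.3 -0.2 -3.9]
```

Call:
servo_tool(series="1 .007 -.035 0 0 0 0;1 .013 -.075 0 0 0 -.5;1 .018 -.115 0 0 0 -1;1 .023 -.155 0 0 0 -1.5;1 .028 -.195 0 0 0 -2;1 .033 -.235 0 0 0 -2.5;1 .038 -.275 0 0 0 -3;1 .043 -.315 0 0 0 -3.5;1 .048 -.355 0 0 0 -3.9;1 .053 -.395 0 0 0 -3.9;1 .058 -.435 0 0 0 -3.9;1 .064 -.475 0 0 0 -3.9")

```text
time_s: 4.22
eef_pos: [0.4461, 0.1927, 0.1641]
eef_rot: [0.0, 0.999, 0.044, -0.001]
wrist_force: [1.2, -0.5, -1.0]
opening: 0.603
grasp_force: 62.6
```

```bash
python3 -c "
from h import *
go((452.7,228.2,160,5.1),(452.7,228.2,51,5.1))"
```

```text
t 4.22 pos [446.1 192.7 164.1] yaw 5.1 open 0.603 grip 62.6 F [ 1.2 -0.5 -1. ]
(452.7, 228.2, 160, 5.1) -> [  9.7 -34.7   4.1] [ 0.   0.1 -0. ]
(452.7, 228.2, 51, 5.1) -> [ 10.  -34.8 113.1] [ 0.   0.1 -0. ]
```

Call:
servo_tool(series="1 .005 -.02 0 0 0 0;1 .01 -.035 .004 0 0 0;1 .01 -.035 .03 0 0 0;1 .01 -.035 .06 0 0 0;1 .01 -.035 .08 0 0 0;1 .01 -.035 .08 0 0 0;1 .01 -.035 .08 0 0 0;1 .01 -.035 .08 0 0 0")

```text
time_s: 4.88
eef_pos: [0.4548, 0.2265, 0.0859]
eef_rot: [-0.0, 0.999, 0.044, 0.0]
wrist_force: [0.6, 0.0, -1.1]
opening: 0.603
grasp_force: 62.6
```

```bash
python3 -c "
from h import *
go((452.7,228.2,51,5.1))
c=cam('scene');s=cv2.cvtColor(c['img'],cv2.COLOR_RGB2BGR)[120:270,200:420]; cv2.imwrite('pics/s2.png',cv2.resize(s,None,fx=3,fy=3))"
```

```text
t 4.88 pos [454.8 226.5  85.9] yaw 5.0 open 0.603 grip 62.6 F [ 0.6  0.  -1.1]
(452.7, 228.2, 51, 5.1) -> [-2.  -1.9 34.9] [-0.  -0.  -0.1]
```

View pics/s2.png

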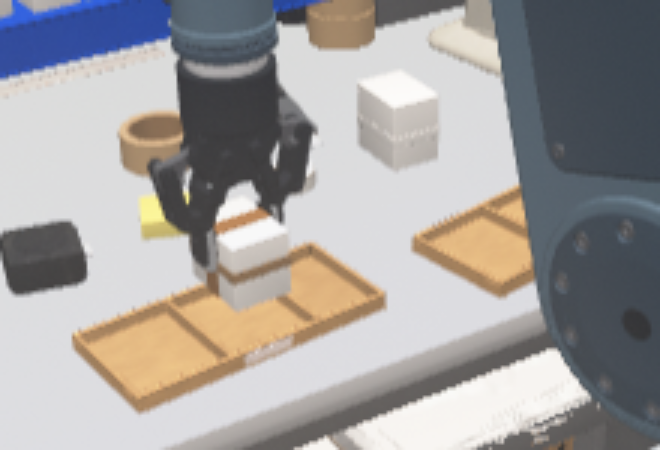

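The held banded pack hangs over the middle bay at about (250,265) in the crop, well placed. I lower and release.

Call:
servo_tool(series="1 -.002 -.002 .015 0 0 0;1 -.002 -.002 .028 0 0 0;1 -.002 -.002 .034 0 0 0;1 -.002 -.002 .0355 0 0 0;1 -.002 -.002 .0355 0 0 0;1 -.002 -.002 .0355 0 0 0;-1 -.002 -.002 .0355 0 0 0;-1 -.002 -.002 .0355 0 0 0;-1 -.002 -.002 .0355 0 0 0;-1 -.002 -.002 .0355 0 0 0;-1 -.002 -.002 .0355 0 0 0;-1 -.002 -.002 .0355 0 0 0")

```text
time_s: 5.93
eef_pos: [0.4524, 0.2283, 0.0499]
eef_rot: [-0.0, 0.999, 0.044, 0.0]
wrist_force: [-0.4, 0.3, -0.1]
opening: 1.0
grasp_force: 0.0
```

Call:
servo_tool(series="-1 0 0 -.03 0 0 0;-1 0 0 -.07 0 0 0;-1 0 0 -.11 0 0 0;-1 0 0 -.14 0 0 0;-1 0 0 -.14 0 0 0;-1 0 0 -.14 0 0 0")

```text
time_s: 6.43
eef_pos: [0.4537, 0.2287, 0.192]
eef_rot: [-0.0, 0.999, 0.044, 0.002]
wrist_force: [-1.3, -0.1, -0.8]
opening: 1.002
grasp_force: 0.0
```

```bash
python3 -c "
from h import *
go((503,444,185,5.1),(503,444,85,5.1))"
```

```text
t 6.43 pos [453.7 228.7 192. ] yaw 5.0 open 1.002 grip 0.0 F [-1.3 -0.1 -0.8]
(503, 444, 185, 5.1) -> [  68.  -210.2    7.5] [-0.  -0.3 -0.1]
(503, 444, 85, 5.1) -> [  67.5 -210.1  107.5] [-0.  -0.3 -0.1]
```

Call:
servo_tool(series="-1 .014 -.04 0 0 0 0;-1 .027 -.08 0 0 0 0;-1 .04 -.12 0 0 0 0;-1 .053 -.16 0 0 0 0;-1 .066 -.2 0 0 0 0;-1 .068 -.21 0 0 0 0;-1 .068 -.21 .0 0 0 0;-1 .068 -.21 .03 0 0 0;-1 .068 -.21 .045 0 0 0;-1 .068 -.21 .045 0 0 0;-1 .068 -.21 .045 0 0 0")

```text
time_s: 7.35
eef_pos: [0.5003, 0.4417, 0.1424]
eef_rot: [0.001, 0.999, 0.044, -0.002]
wrist_force: [0.9, -0.8, 0.6]
opening: 0.999
grasp_force: 0.0
```

```bash
python3 -c "
from h import *
go((503,444,85,5.1))"
```

```text
t 7.35 pos [500.3 441.7 142.4] yaw 5.0 open 0.999 grip 0.0 F [ 0.9 -0.8  0.6]
(503, 444, 85, 5.1) -> [ 3.1 -2.2 57.3] [ 0.1  0.3 -0.1]
```

Call:
servo_tool(series="-1 .003 -.002 .02 0 0 0;-1 .003 -.002 .045 0 0 0;-1 .003 -.002 .057 0 0 0;-1 .003 -.002 .057 0 0 0;-1 .003 -.002 .057 0 0 0;1 .003 -.002 .057 0 0 0;1 .003 -.002 .057 0 0 0;1 .003 -.002 .057 0 0 0;1 .003 -.002 .057 0 0 0;1 .003 -.002 .057 0 0 0;1 .003 -.002 .057 0 0 0;1 .003 -.002 .057 0 0 0")

```text
time_s: 8.35
eef_pos: [0.505, 0.4461, 0.0888]
eef_rot: [-0.0, 0.999, 0.044, 0.001]
wrist_force: [-0.9, -0.1, 5.7]
opening: 0.318
grasp_force: 58.9
```

Call:
servo_tool(series="1 0 0 0 0 0 0;1 0 0 0 0 0 0;1 0 0 -.02 0 0 0;1 0 0 -.05 0 0 0;1 0 0 -.08 0 0 0;1 0 0 -.11 0 0 0;1 0 0 -.11 0 0 0;1 0 0 -.11 0 0 0")

```text
time_s: 9.02
eef_pos: [0.5055, 0.4464, 0.2002]
eef_rot: [-0.001, 0.999, 0.044, 0.002]
wrist_force: [-0.2, -0.2, -0.2]
opening: 0.324
grasp_force: 59.0
```

```bash
python3 -c "
from h import *
go((459.3,154.5,190,5.1))
c=cam('scene');s=cv2.cvtColor(c['img'],cv2.COLOR_RGB2BGR)[120:290,100:400]; cv2.imwrite('pics/s3.png',cv2.resize(s,None,fx=2.5,fy=2.5))"
```

```text
t 9.02 pos [505.5 446.4 200.2] yaw 5.0 open 0.324 grip 59.0 F [-0.2 -0.2 -0.2]
(459.3, 154.5, 190, 5.1) -> [-71.7 286.7   9.3] [-0.1 -0.2 -0.1]
```

View pics/s3.png

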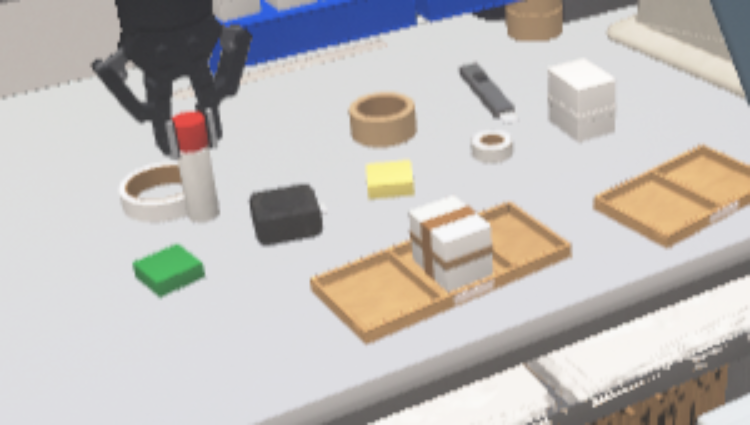

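Glue is held at about (195,165) in the crop, near upright; the banded pack sits squarely in the middle bay. I carry the glue on.

Call:
servo_tool(series="1 -.007 .03 0 0 0 0;1 -.017 .07 0 0 0 0;1 -.027 .11 0 0 0 0;1 -.037 .15 0 0 0 0;1 -.047 .19 0 0 0 0;1 -.057 .23 0 0 0 0;1 -.066 .265 0 0 0 0;1 -.072 .287 0 0 0 0;1 -.072 .287 .03 0 0 0;1 -.072 .287 .06 0 0 0;1 -.072 .287 .075 0 0 0;1 -.072 .287 .075 0 0 0")

```text
time_s: 10.07
eef_pos: [0.4534, 0.1527, 0.1174]
eef_rot: [0.0, 0.999, 0.044, -0.006]
wrist_force: [-1.1, 0.6, -0.8]
opening: 0.322
grasp_force: 59.2
```

Call:
servo_tool(series="1 0 0 0 0 0 0;1 0 0 0 0 0 0")

```text
time_s: 10.23
eef_pos: [0.458, 0.1536, 0.1229]
eef_rot: [0.0, 0.999, 0.044, -0.0]
wrist_force: [0.4, 0.0, 0.2]
opening: 0.324
grasp_force: 59.2
```

```bash
python3 -c "
from h import *
go((459.3,154.5,94,5.1))
c=cam('scene');s=cv2.cvtColor(c['img'],cv2.COLOR_RGB2BGR)[120:270,220:420]; cv2.imwrite('pics/s4.png',cv2.resize(s,None,fx=3,fy=3))"
```

```text
t 10.23 pos [458.  153.6 122.9] yaw 5.0 open 0.324 grip 59.2 F [0.4 0.  0.2]
(459.3, 154.5, 94, 5.1) -> [ 1.4 -0.8 28.9] [-0.   0.  -0.1]
```

View pics/s4.png

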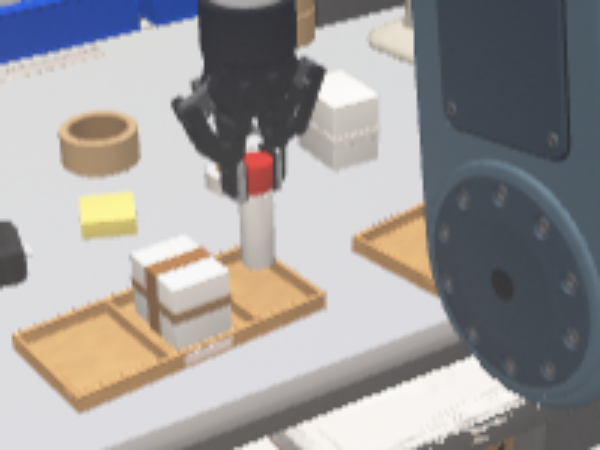

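The glue stick is upright over the narrow bay at about (258,210) in the crop. I lower it.

Call:
servo_tool(series="1 .001 -.001 .012 0 0 0;1 .001 -.001 .022 0 0 0;1 .001 -.001 .027 0 0 0;1 .001 -.001 .029 0 0 0;1 .001 -.001 .03 0 0 0;1 .001 -.001 .03 0 0 0;1 .001 -.001 .03 0 0 0")

```text
time_s: 10.87
eef_pos: [0.4591, 0.1546, 0.0931]
eef_rot: [0.0, 0.999, 0.044, 0.0]
wrist_force: [0.6, -1.3, -0.0]
opening: 0.322
grasp_force: 59.2
```

Call:
servo_tool(series="1 0 0 .001 0 0 0;1 0 0 .0015 0 0 0;1 0 0 .0015 0 0 0")

```text
time_s: 11.12
eef_pos: [0.4593, 0.1546, 0.0918]
eef_rot: [-0.0, 0.999, 0.044, 0.0]
wrist_force: [-1.0, -0.1, 3.1]
opening: 0.32
grasp_force: 59.6
```

Contact (3 N). Release partly and rise.

Call:
servo_tool(series="0.15 0 0 0 0 0 0;0 0 0 0 0 0 0;-.2 0 0 0 0 0 0;-.2 0 0 0 0 0 0;-.2 0 0 0 0 0 0;-.2 0 0 -.01 0 0 0;-.2 0 0 -.04 0 0 0;-.2 0 0 -.08 0 0 0;-.2 0 0 -.11 0 0 0;-.2 0 0 -.11 0 0 0;-.2 0 0 -.11 0 0 0")

```text
time_s: 12.03
eef_pos: [0.4604, 0.1548, 0.2041]
eef_rot: [-0.0, 0.999, 0.044, 0.003]
wrist_force: [0.1, 0.8, -0.4]
opening: 0.598
grasp_force: 0.0
```

```bash
python3 -c "
from h import *
go((638.5,208.2,150,68.7),(642,75.6,150,100.3))"
```

```text
t 12.03 pos [460.4 154.8 204.1] yaw 5.0 open 0.598 grip 0.0 F [ 0.1  0.8 -0.4]
(638.5, 208.2, 150, 68.7) -> [181.8 -37.6  55.2] [  0.2  -0.3 -63.7]
(642, 75.6, 150, 100.3) -> [173.6  94.8  55.1] [  0.3  -0.2 -95.3]
```

Call:
servo_tool(series="-.75 .03 -.006 0 0 0 -7;-.75 .065 -.014 0 0 0 -14;-.75 .1 -.021 0 0 0 -21;-.75 .135 -.028 0 0 0 -28;-.75 .165 -.034 .02 0 0 -35;-.75 .182 -.038 .04 0 0 -42;-.75 .182 -.038 .055 0 0 -49;-.75 .182 -.038 .055 0 0 -56;-.75 .182 -.038 .055 0 0 -63.7;-.75 .182 -.038 .055 0 0 -63.7;-.75 .182 -.038 .055 0 0 -63.7;-.75 .182 -.038 .055 0 0 -63.7")

```text
time_s: 13.03
eef_pos: [0.6364, 0.2084, 0.1457]
eef_rot: [-0.0, 0.826, 0.563, -0.0]
wrist_force: [-0.3, -0.6, 0.2]
opening: 0.875
grasp_force: 0.0
```

```bash
python3 -c "
from h import *
go((638.5,208.2,27,68.7))
c=cam('top');save(c,'x.png');s=cv2.cvtColor(c['img'],cv2.COLOR_RGB2BGR)[130:275,185:415]; cv2.imwrite('pics/t5.png',cv2.resize(s,None,fx=3,fy=3))"
```

```text
t 13.03 pos [636.4 208.4 145.7] yaw 68.5 open 0.875 grip 0.0 F [-0.3 -0.6  0.2]
(638.5, 208.2, 27, 68.7) -> [  0.7   2.2 118.7] [-0.1  0.  -0.2]
```

View pics/t5.png

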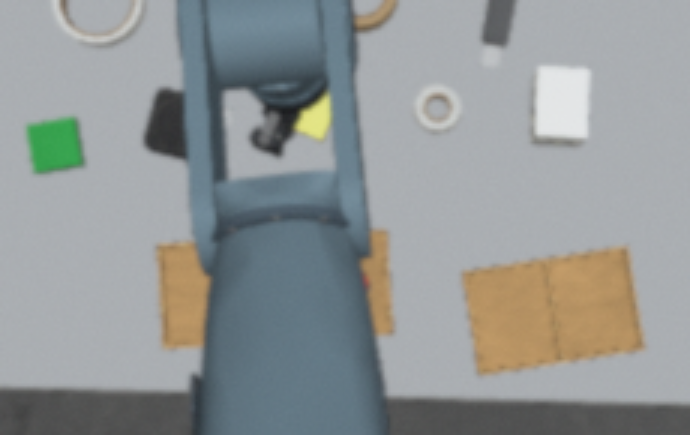

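The arm is over the pad; its right corner shows at (318,115) in the crop and the finger is at (270,135). The opening of 74 mm spans the 50 mm pad.

Call:
servo_tool(series="-.75 .001 .002 .035 0 0 0;-.75 .001 .002 .07 0 0 0;-.75 .001 .002 .095 0 0 0;-.75 .001 .002 .11 0 0 0;-.75 .001 .002 .118 0 0 0;-.75 .001 .002 .118 0 0 0;-.75 .001 .002 .118 0 0 0;1 .001 .002 .118 0 0 0;1 .001 .002 .118 0 0 0;1 .001 .002 .118 0 0 0;1 .001 .002 .118 0 0 0;1 .001 .002 .118 0 0 0")

```text
time_s: 14.08
eef_pos: [0.6409, 0.2089, 0.0309]
eef_rot: [0.001, 0.825, 0.564, 0.002]
wrist_force: [0.3, -0.0, 6.5]
opening: 0.563
grasp_force: 63.3
```

Call:
servo_tool(series="1 0 0 0 0 0 0;1 0 0 0 0 0 0;1 0 0 0 0 0 0;1 0 0 -.02 0 0 0;1 0 0 -.05 0 0 0;1 0 0 -.09 0 0 0;1 0 0 -.12 0 0 0;1 0 0 -.12 0 0 0")

```text
time_s: 14.75
eef_pos: [0.6437, 0.2095, 0.1577]
eef_rot: [0.003, 0.825, 0.565, 0.006]
wrist_force: [1.3, -0.4, 1.7]
opening: 0.563
grasp_force: 62.5
```

```bash
python3 -c "
from h import *
go((445.2,311.9,145,95.1))"
```

```text
t 14.75 pos [643.7 209.5 157.7] yaw 68.7 open 0.563 grip 62.5 F [ 1.3 -0.4  1.7]
(445.2, 311.9, 145, 95.1) -> [  23.4 -222.3   10.2] [  0.8  -0.2 -26.4]
```

Call:
servo_tool(series="1 .003 -.03 0 0 0 -4;1 .007 -.065 0 0 0 -8;1 .011 -.1 0 0 0 -12;1 .015 -.135 0 0 0 -16;1 .019 -.17 0 0 0 -20;1 .022 -.205 0 0 0 -24;1 .023 -.222 .01 0 0 -26.4;1 .023 -.222 .04 0 0 -26.4;1 .023 -.222 .07 0 0 -26.4;1 .023 -.222 .08 0 0 -26.4;1 .023 -.222 .08 0 0 -26.4;1 .023 -.222 .08 0 0 -26.4")

```text
time_s: 15.75
eef_pos: [0.4407, 0.3105, 0.0686]
eef_rot: [-0.0, 0.675, 0.738, -0.0]
wrist_force: [0.1, 0.5, 0.9]
opening: 0.561
grasp_force: 62.5
```

```bash
python3 -c "
from h import *
go((445.2,311.9,35,95.1))
c=cam('scene');s=cv2.cvtColor(c['img'],cv2.COLOR_RGB2BGR)[120:290,170:400]; cv2.imwrite('pics/s6.png',cv2.resize(s,None,fx=3,fy=3))"
```

```text
t 15.75 pos [440.7 310.5  68.6] yaw 95.1 open 0.561 grip 62.5 F [0.1 0.5 0.9]
(445.2, 311.9, 35, 95.1) -> [ 1.   4.6 33.6] [-0.  0.  0.]
```

View pics/s6.png

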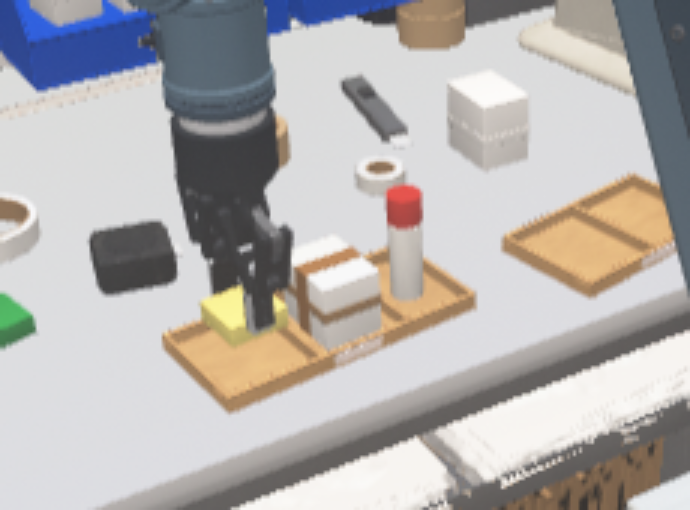

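The pad is gripped at about (243,315) in the crop, above the end bay; the glue stands upright at (405,245). I lower it with the correction.

Call:
servo_tool(series="1 .001 .0045 .01 0 0 0;1 .001 .0045 .02 0 0 0;1 .001 .0045 .028 0 0 0;1 .001 .0045 .032 0 0 0;1 .001 .0045 .033 0 0 0;1 .001 .0045 .034 0 0 0;1 .001 .0045 .034 0 0 0")

```text
time_s: 16.38
eef_pos: [0.4449, 0.312, 0.0344]
eef_rot: [0.0, 0.675, 0.738, 0.0]
wrist_force: [-0.2, 0.7, -0.6]
opening: 0.566
grasp_force: 62.5
```

Call:
servo_tool(series="1 0 0 .001 0 0 0;1 0 0 .002 0 0 0;1 0 0 .002 0 0 0;1 0 0 .002 0 0 0")

```text
time_s: 16.72
eef_pos: [0.4452, 0.3121, 0.0339]
eef_rot: [0.0, 0.675, 0.738, 0.0]
wrist_force: [-5.2, -1.6, 13.0]
opening: 0.565
grasp_force: 63.8
```

Call:
servo_tool(series="0 0 0 0 0 0 0;-.38 0 0 0 0 0 0;-.38 0 0 0 0 0 0;-.38 0 0 0 0 0 0;-.38 0 0 0 0 0 0;-.38 0 0 -.02 0 0 0;-.38 0 0 -.05 0 0 0;-.38 0 0 -.09 0 0 0;-.38 0 0 -.12 0 0 0;-.38 0 0 -.12 0 0 0")

```text
time_s: 17.55
eef_pos: [0.4488, 0.3138, 0.1592]
eef_rot: [0.002, 0.675, 0.738, 0.005]
wrist_force: [1.2, -0.0, 0.0]
opening: 0.689
grasp_force: 0.0
```

```bash
python3 -c "
from h import *
go((642,75.6,150,100.3))"
```

```text
t 17.55 pos [448.8 313.8 159.2] yaw 95.2 open 0.689 grip 0.0 F [ 1.2 -0.   0. ]
(642, 75.6, 150, 100.3) -> [-254.6  170.9   10.3] [ 0.6 -0.2 -5.1]
```

Call:
servo_tool(series="-.75 -.03 .02 -.01 0 0 0;-.75 -.06 .04 -.01 0 0 -1;-.75 -.09 .06 -.01 0 0 -2;-.75 -.12 .08 0 0 0 -3;-.75 -.15 .1 0 0 0 -4;-.75 -.18 .12 0 0 0 -5;-.75 -.21 .14 0 0 0 -5;-.75 -.24 .16 0 0 0 -5;-.75 -.254 .171 .01 0 0 -5;-.75 -.254 .171 .01 0 0 -5;-.75 -.254 .171 .01 0 0 -5;-.75 -.254 .171 .01 0 0 -5")

```text
time_s: 18.55
eef_pos: [0.637, 0.0748, 0.1414]
eef_rot: [-0.001, 0.642, 0.767, -0.0]
wrist_force: [-0.3, -0.8, -0.5]
opening: 0.88
grasp_force: 0.0
```

```bash
python3 -c "
from h import *
go((642,75.6,27,100.3))"
```

```text
t 18.55 pos [637.   74.8 141.4] yaw 100.1 open 0.880 grip 0.0 F [-0.3 -0.8 -0.5]
(642, 75.6, 27, 100.3) -> [ -0.2   5.3 114.4] [-0.1 -0.  -0.2]
```

Call:
servo_tool(series="-.75 0 .005 .035 0 0 0;-.75 0 .005 .07 0 0 0;-.75 0 .005 .095 0 0 0;-.75 0 .005 .108 0 0 0;-.75 0 .005 .114 0 0 0;-.75 0 .005 .114 0 0 0;-.75 0 .005 .114 0 0 0;1 0 .005 .114 0 0 0;1 0 .005 .114 0 0 0;1 0 .005 .114 0 0 0;1 0 .005 .114 0 0 0;1 0 .005 .114 0 0 0")

```text
time_s: 19.55
eef_pos: [0.6446, 0.0752, 0.0309]
eef_rot: [0.002, 0.642, 0.767, 0.001]
wrist_force: [-0.5, 1.4, 7.0]
opening: 0.532
grasp_force: 61.2
```

Call:
servo_tool(series="1 0 0 0 0 0 0;1 0 0 0 0 0 0;1 0 0 0 0 0 0;1 0 0 -.02 0 0 0;1 0 0 -.05 0 0 0;1 0 0 -.09 0 0 0;1 0 0 -.12 0 0 0;1 0 0 -.12 0 0 0;1 0 0 -.12 0 0 0")

```text
time_s: 20.3
eef_pos: [0.645, 0.075, 0.1523]
eef_rot: [0.003, 0.642, 0.767, 0.002]
wrist_force: [-0.5, 0.6, -1.2]
opening: 0.527
grasp_force: 61.6
```

```bash
python3 -c "
from h import *
go((444.1,-87.8,150,100.3))"
```

```text
t 20.30 pos [645.   75.  152.3] yaw 100.1 open 0.527 grip 61.6 F [-0.5  0.6 -1.2]
(444.1, -87.8, 150, 100.3) -> [-124.9 -226.4    1. ] [ 0.4  0.1 -0.2]
```

Call:
servo_tool(series="1 -.015 -.028 0 0 0 0;1 -.032 -.058 0 0 0 0;1 -.049 -.088 0 0 0 0;1 -.066 -.118 0 0 0 0;1 -.083 -.148 0 0 0 0;1 -.1 -.18 0 0 0 0;1 -.115 -.21 0 0 0 0;1 -.125 -.226 .01 0 0 0;1 -.125 -.226 .04 0 0 0;1 -.125 -.226 .07 0 0 0;1 -.125 -.226 .08 0 0 0;1 -.125 -.226 .08 0 0 0")

```text
time_s: 21.3
eef_pos: [0.4395, -0.0864, 0.0653]
eef_rot: [-0.004, 0.642, 0.767, -0.001]
wrist_force: [-0.2, 0.2, -0.6]
opening: 0.523
grasp_force: 61.7
```

Call:
servo_tool(series="1 0 0 0 0 0 0;1 0 0 0 0 0 0")

```text
time_s: 21.47
eef_pos: [0.4433, -0.0878, 0.0693]
eef_rot: [0.001, 0.642, 0.767, 0.0]
wrist_force: [0.1, 0.0, -0.1]
opening: 0.526
grasp_force: 61.7
```

```bash
python3 -c "
from h import *
go((444.1,-87.8,34,100.3))"
```

```text
t 21.47 pos [443.3 -87.8  69.3] yaw 100.2 open 0.526 grip 61.7 F [ 0.1  0.  -0.1]
(444.1, -87.8, 34, 100.3) -> [-0.1  0.8 35.3] [ 0.1  0.  -0.1]
```

Call:
servo_tool(series="1 0 .001 .01 0 0 0;1 0 .001 .02 0 0 0;1 0 .001 .028 0 0 0;1 0 .001 .032 0 0 0;1 0 .001 .034 0 0 0;1 0 .001 .035 0 0 0;1 0 .001 .036 0 0 0;1 0 .001 .036 0 0 0")

```text
time_s: 22.13
eef_pos: [0.4427, -0.087, 0.0337]
eef_rot: [-0.002, 0.642, 0.767, -0.0]
wrist_force: [-12.1, 4.2, 28.2]
opening: 0.52
grasp_force: 64.5
```

Call:
servo_tool(series="0.1 0 0 -.001 0 0 0;-.2 0 0 -.001 0 0 0;-.35 0 0 -.001 0 0 0;-.35 0 0 -.001 0 0 0;-.35 0 0 -.001 0 0 0;-.35 0 0 -.02 0 0 0;-.35 0 0 -.05 0 0 0;-.35 0 0 -.09 0 0 0;-.35 0 0 -.12 0 0 0;-.35 0 0 -.12 0 0 0")

```text
time_s: 22.97
eef_pos: [0.4471, -0.0892, 0.1584]
eef_rot: [0.005, 0.642, 0.767, 0.001]
wrist_force: [2.0, -1.0, 0.5]
opening: 0.678
grasp_force: 0.0
```

```bash
python3 -c "
from h import *
go((643.3,-47.3,170,-1.7))
c=cam('scene');s=cv2.cvtColor(c['img'],cv2.COLOR_RGB2BGR)[120:290,200:430]; cv2.imwrite('pics/s7.png',cv2.resize(s,None,fx=3,fy=3))"
```

```text
t 22.97 pos [447.1 -89.2 158.4] yaw 100.2 open 0.678 grip 0.0 F [ 2.  -1.   0.5]
(643.3, -47.3, 170, -1.7) -> [  6.6 200.6  -9.9] [  0.7  -0.2 101.9]
```

View pics/s7.png

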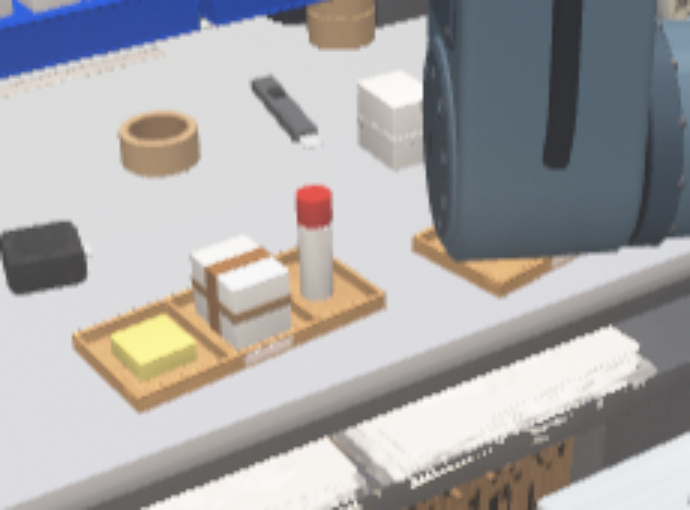

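The three-bay tray is filled: pad (153,345), banded pack (240,290), glue (315,240), all flat. I go to the plain pack.

Call:
servo_tool(series="-1 0 .02 -.02 0 0 7;-1 .001 .04 -.03 0 0 14;-1 .002 .06 -.03 0 0 21;-1 .002 .08 -.03 0 0 28;-1 .003 .1 -.03 0 0 35;-1 .004 .12 -.03 0 0 42;-1 .005 .14 -.03 0 0 49;-1 .005 .16 -.03 0 0 56;-1 .006 .18 -.03 0 0 63;-1 .007 .2 -.03 0 0 70;-1 .007 .2 -.03 0 0 77;-1 .007 .2 -.03 0 0 84")

```text
time_s: 24.02
eef_pos: [0.639, -0.0449, 0.1798]
eef_rot: [-0.001, 0.99, 0.138, -0.001]
wrist_force: [-0.5, 0.2, -0.0]
opening: 1.0
grasp_force: 0.0
```

```bash
python3 -c "
from h import *
go((643.3,-47.3,160,-1.7))"
```

```text
t 24.02 pos [639.  -44.9 179.8] yaw 15.8 open 1.000 grip 0.0 F [-0.5  0.2 -0. ]
(643.3, -47.3, 160, -1.7) -> [ 3.5  3.5 19.7] [-0.1  0.2 17.5]
```

Call:
servo_tool(series="-1 .003 .003 .01 0 0 7;-1 .003 .003 .02 0 0 14;-1 .003 .003 .02 0 0 17.5;-1 .003 .003 .02 0 0 17.5;-1 .003 .003 .02 0 0 17.5;-1 .003 .003 .02 0 0 17.5")

```text
time_s: 24.52
eef_pos: [0.6425, -0.0474, 0.1616]
eef_rot: [-0.0, 1.0, -0.011, -0.0]
wrist_force: [-0.1, 0.4, -0.2]
opening: 0.999
grasp_force: 0.0
```

```bash
python3 -c "
from h import *
go((643.3,-47.3,58,-1.7))"
```

```text
t 24.52 pos [642.5 -47.4 161.6] yaw -1.2 open 0.999 grip 0.0 F [-0.1  0.4 -0.2]
(643.3, -47.3, 58, -1.7) -> [ 9.000e-01 -1.000e-01  1.036e+02] [-0.   0.   0.5]
```

Call:
servo_tool(series="-1 .001 0 .03 0 0 .5;-1 .001 0 .06 0 0 .5;-1 .001 0 .085 0 0 .5;-1 .001 0 .1 0 0 .5;-1 .001 0 .104 0 0 .5;-1 .001 0 .104 0 0 .5;1 .001 0 .104 0 0 .5;1 .001 0 .104 0 0 .5;1 .001 0 .104 0 0 .5;1 .001 0 .104 0 0 .5;1 .001 0 .104 0 0 .5;1 .001 0 .104 0 0 .5")

```text
time_s: 25.52
eef_pos: [0.6453, -0.0479, 0.0606]
eef_rot: [0.0, 1.0, -0.016, 0.002]
wrist_force: [-0.0, 0.5, 7.2]
opening: 0.599
grasp_force: 63.5
```

Call:
servo_tool(series="1 0 0 0 0 0 0;1 0 0 0 0 0 0;1 0 0 0 0 0 0;1 0 0 -.02 0 0 0;1 0 0 -.05 0 0 0;1 0 0 -.08 0 0 0;1 0 0 -.11 0 0 0;1 0 0 -.11 0 0 0;1 0 0 -.11 0 0 0")

```text
time_s: 26.27
eef_pos: [0.6453, -0.0478, 0.1714]
eef_rot: [0.001, 1.0, -0.016, 0.003]
wrist_force: [-0.2, -0.1, -1.1]
opening: 0.601
grasp_force: 62.7
```

```bash
python3 -c "
from h import *
go((429.1,-5.2,165,10.3))"
```

```text
t 26.27 pos [645.3 -47.8 171.4] yaw -1.9 open 0.601 grip 62.7 F [-0.2 -0.1 -1.1]
(429.1, -5.2, 165, 10.3) -> [-217.5  -35.6    5.2] [  0.1  -0.3 -12.2]
```

Call:
servo_tool(series="1 -.025 -.004 0 0 0 -2;1 -.06 -.01 0 0 0 -4;1 -.095 -.015 0 0 0 -6;1 -.13 -.021 0 0 0 -8;1 -.165 -.027 0 0 0 -10;1 -.195 -.032 0 0 0 -12;1 -.212 -.035 .005 0 0 -12.2;1 -.2175 -.0355 .03 0 0 -12.2;1 -.2175 -.0355 .06 0 0 -12.2;1 -.2175 -.0355 .07 0 0 -12.2;1 -.2175 -.0355 .07 0 0 -12.2;1 -.2175 -.0355 .07 0 0 -12.2")

```text
time_s: 27.27
eef_pos: [0.427, -0.0048, 0.0978]
eef_rot: [-0.001, 0.996, 0.09, -0.001]
wrist_force: [-0.1, 0.0, -1.5]
opening: 0.599
grasp_force: 62.7
```

```bash
python3 -c "
from h import *
go((429.1,-5.2,64,10.3))
c=cam('top');s=cv2.cvtColor(c['img'],cv2.COLOR_RGB2BGR)[130:275,185:415]; cv2.imwrite('pics/t8.png',cv2.resize(s,None,fx=3,fy=3))
c=cam('scene');s=cv2.cvtColor(c['img'],cv2.COLOR_RGB2BGR)[120:270,280:480]; cv2.imwrite('pics/s8.png',cv2.resize(s,None,fx=3,fy=3))"
```

```text
t 27.27 pos [427.   -4.8  97.8] yaw 10.3 open 0.599 grip 62.7 F [-0.1  0.  -1.5]
(429.1, -5.2, 64, 10.3) -> [ 2.1  0.9 33.8] [-0.1  0.1  0. ]
```

View pics/s8.png

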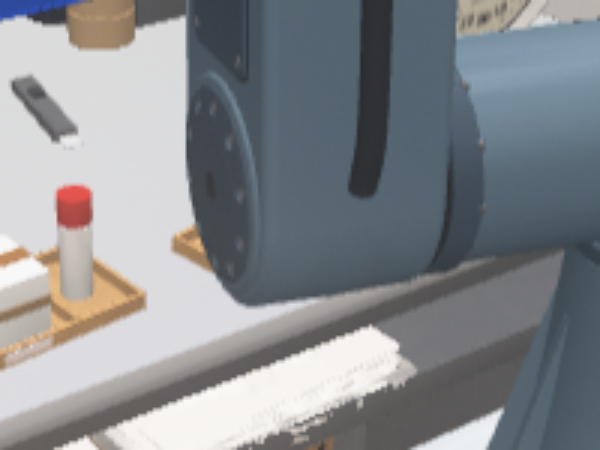

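The upper arm covers the two-bay tray here, with only its corner visible at (195,245), so I place by the measured numbers.

Call:
servo_tool(series="1 .003 .001 .01 0 0 0;1 .003 .001 .02 0 0 0;1 .003 .001 .028 0 0 0;1 .003 .001 .032 0 0 0;1 .003 .001 .033 0 0 0;1 .003 .001 .034 0 0 0;1 .003 .001 .034 0 0 0")

```text
time_s: 27.95
eef_pos: [0.4306, -0.0053, 0.0643]
eef_rot: [-0.0, 0.996, 0.09, -0.0]
wrist_force: [-0.5, 0.4, -1.2]
opening: 0.601
grasp_force: 62.7
```

Call:
servo_tool(series="1 0 0 .001 0 0 0;1 0 0 .0015 0 0 0;1 0 0 .0015 0 0 0;0 0 0 .0015 0 0 0;-1 0 0 .0015 0 0 0;-1 0 0 .0015 0 0 0;-1 0 0 .0015 0 0 0;-1 0 0 .0015 0 0 0;-1 0 0 .0015 0 0 0;-1 0 0 -.03 0 0 0;-1 0 0 -.07 0 0 0;-1 0 0 -.1 0 0 0")

```text
time_s: 28.95
eef_pos: [0.4305, -0.0053, 0.166]
eef_rot: [-0.0, 0.996, 0.09, -0.0]
wrist_force: [1.4, -0.2, -0.1]
opening: 1.003
grasp_force: 0.0
```

```bash
python3 -c "
from h import *
go((450,450,250,10.3))"
```

```text
t 28.95 pos [430.5  -5.3 166. ] yaw 10.3 open 1.003 grip 0.0 F [ 1.4 -0.2 -0.1]
(450, 450, 250, 10.3) -> [ 100.8 -444.4  -84. ] [-0.  0.  0.]
```

Call:
servo_tool(series="-1 0 -.02 -.04 0 0 0;-1 .01 -.05 -.07 0 0 0;-1 .02 -.09 -.084 0 0 0;-1 .03 -.13 -.084 0 0 0;-1 .04 -.17 -.084 0 0 0;-1 .05 -.21 -.084 0 0 0;-1 .06 -.25 -.084 0 0 0;-1 .07 -.29 -.084 0 0 0;-1 .08 -.33 -.084 0 0 0;-1 .09 -.37 -.084 0 0 0;-1 .1 -.41 -.084 0 0 0;-1 .1 -.444 -.084 0 0 0")

```text
time_s: 29.95
eef_pos: [0.4497, 0.4519, 0.2478]
eef_rot: [-0.0, 0.996, 0.09, 0.0]
wrist_force: [0.3, 0.3, 0.9]
opening: 1.0
grasp_force: 0.0
```

```bash
cat > chk.py <<'E'
from h import *
c=cam('top');s=cv2.cvtColor(c['img'],cv2.COLOR_RGB2BGR)[130:275,185:415]; cv2.imwrite('pics/t9.png',cv2.resize(s,None,fx=3,fy=3))
P=cloud(c).reshape(-1,3)
for nm,ctr,yaw,bays in(('two',(436.6,-46.5),10.3,{'tape':-42,'plain':42}),('three',(452,238.2),5.1,{'glue':-84,'band':-10,'pad':74})):
    a=np.radians(yaw); d=P[:,:2]*1000-ctr; u=d@np.array([[np.cos(a),-np.sin(a)],[np.sin(a),np.cos(a)]])
    for k,y in bays.items():
        h=28 if k=='glue' else 38
        m=(abs(u[:,0])<48)&(abs(u[:,1]-y)<h)&(P[:,2]<.15)
        z=P[m,2]; t=np.percentile(z,95 if k!='glue' else 90); mm=z>max(t-.015,.013)
        r=cv2.minAreaRect(u[m][mm].astype(np.float32)); print(nm,k,'top %.1f'%(np.median(z[mm])*1000),'c',np.round(r[0],1),np.round(r[1],1),round(r[2],1))
meas(['measure'],c)
E
python3 chk.py
```

```text
two tape top 22.1 c [  9.9 -41.8] [48.  68.5] 78.9
two plain top 72.7 c [-0.4 40.3] [69.9 52.3] 0.3
three glue top 99.0 c [ -2.3 -84.2] [27.1 26.6] 41.4
three band top 61.1 c [ -0.8 -10.9] [51.8 68.9] 86.5
three pad top 20.5 c [ 0.6 72.5] [50.2 49.6] 0.4
measure bench [-0.005  0.041] n 436 c [616.4 336.1] size [67.4 65.7] ang 77.1 mean [616.  336.4  35.6]
```

View pics/t9.png

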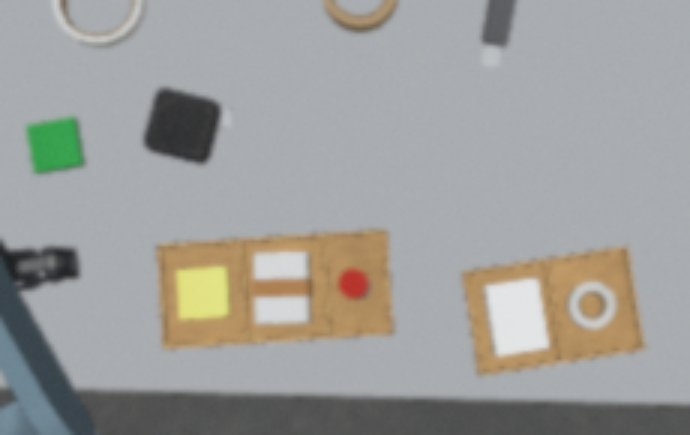

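The view shows every item in its bay: pad (203,293), banded pack (281,288), glue (353,284), plain pack (518,317), tape (592,306). The top heights match items standing flat, and the tape measure has not moved.

```bash
python3 -c "
from bench import ctrl
print(ctrl.hand_in())"
```

```text
the job is handed in; nothing more can be done
None
```

Both kits are made up and the job is handed in at about 30 s of the 128 s; the last camera check had all five items flat in their bays and the tape measure unmoved, but the hand-in returned no verdict.

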